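# Gauge a bottle in the tapered slot and mark the reading

## Robot

A 6-joint arm with a two-finger parallel gripper is mounted at the origin on a cart in front of the work surface, level with it; the furniture and walls round the work are solid. World frame = base frame: x ahead of the robot, y to its left, z up, the work surface at z = 0. Lengths are in m, angles in rad, forces in N, time in s.
With the tool pointing down it reaches from about 0.35 to 0.975 m from the base axis. Payload 17.4 kg.
Tool frame: the origin (TCP) lies midway between the tips of the shut fingers; the grasp point (between the pads) lies 19 mm behind it; z points along the fingers, y is the line along which they close (so a half turn about z gives the same grasp; the last joint's range is limited). The gripper opens to 85 mm and grips with 20 to 120 N. Pads are 22 mm wide; open, the fingers measure 114 mm over their backs; the gripper's body (76 mm by 85 mm) begins 54 mm behind the grasp point. The pads swing forward as they close: fully open they stand 13 mm farther back than shut.
Start: joints at [1.165, 0.116, 1.442, -0, 1.584, -0.038], TCP at [0.243, 0.63, 0.231] pointing down, gripper open.
Joint ranges: [-2.83, 2.83], [-0.83, 2.19], [0.07, 2.5], [-1.14, 4.28], [0.01, 3], [-2.97, 2.97]. Speed limits (rad/s): [1.89, 1.89, 2.22, 3.14, 3.14, 3.14].

## Interface

Orientations are given as a 3x3 rotation matrix whose columns are the frame's x, y, z axes.
In Python, from rig import * gives the robot as it stands.
- The arm moves only by the shell command python3 -m inch 'ROWS' [FORCE]. ROWS is JSON, one flat list of numbers, 5 for each row, row after row: the gripper's target within -1 to 1 (shut at 1, half-way at 0, fully open at -1), then the shift along the world's x, y, z each as a share of 0.1 m, from -1 to 1, then the turn about the world's z as a share of pi rad, from -1 to 1. In form: [jaw, x, y, z, yaw, jaw, x, y, z, yaw, ...]. A call has 1 to 5 rows; each row shifts and turns the commanded pose from where the row before left it; what a row does not reach is not made up. A row lasts 1/8 s, in which the tool goes at most 62.5 mm and 10.7 degrees, less where a joint would pass 70% of its speed; a pose out of reach is approached as far as the arm can. A call with a number of a shift or a turn outside -1 to 1 is refused whole. A call with a gripper value outside its range is refused whole. The fingers move at their own pace and stop on an object; FORCE is the grip in N (left out, the last holds). Time passes only in rows, so rows that do not move let the fingers close. It gives the time, the measured TCP pose, the force, the opening and the grip force at its end, in the units of the state.
- state(): the state, without advancing time (a new reading comes with each control period).
- snapshot(name): name is "scene" or "side" or "wrist"; returns the picture (480x640x3 uint8, red, green, blue); there is no depth.
- camera_info(name): a dict with "camera_matrix" (3x3 intrinsics, pixels), "pose" (4x4, takes a point from camera to world coordinates). Camera axes: x right, y down, z forward; pixel columns grow to the right and rows downward; lengths in m; the calibration is good to about 2 mm. A picture is of the moment at which its call begins: read the wrist's pose just before it. camera_info takes no time and is no camera call; for the wrist camera it gives the pose at the moment of the call.
- finish_job(): hands the job in; it is judged then, once.
The state is a dict: "clock": time; "joint_positions": joint angles; "qd": joint speeds; "joint_efforts": joint torques, N m; "ee_pos": TCP position; "tool_rot": TCP orientation; "ft_force": force on the tool from outside, world axes, zero at the start; "wrist_torque": the same for the moment, N m; "opening": finger opening in m; "grasp_force": force on a finger pad.
Only numpy, scipy, OpenCV 4.12 (cv2) and the standard library are available. Lean on these libraries where they do the work, as an engineer would, in place of code of your own. Each camera call takes 0.05 s, during which the arm holds its last target. There are 200 camera calls.

## Task

Check the size of the bottle that stands on the right of the taper gauge: stand it on the gauge plate in the wide end of the slot, then slide it along the plate, upright, into the narrowing slot until it lies snug against both rails and goes no further, without ramming it. Let go of it there, then slide the gauge's pointer along its track until the tip is level with the middle of the bottle. Leave the other bottle and the jars where they are.

Things in the scene. Friction and masses are not known exactly. Their poses are not given: they have to be found in the camera images.
- gauge: Fixed taper gauge: 6 mm aluminium plate with two steel rails (14 mm thick, tops 36 mm above the bench) forming a slot that narrows evenly along +x. Origin on the bench under the slot's centre line; +x is the way the bottle slides (away from the robot), +y left, z up. The plate spans x -125 to +85 mm, y -63 to +145 mm; the rails x -90 to +70 mm, symmetric about y = 0.
- slot_mouth (a point): Point on the plate's top (6 mm up), on the centre line, 5 mm inside the wide mouth of the slot (x = -85 mm in the gauge frame): where a bottle's base centre goes to stand in the mouth. The rails are 90 mm apart at x = -90 mm and 39 mm at x = +70 mm. A bottle 60 mm wide stops with its centre 87 mm further on from this point, one of 66 mm 68 mm further on.
- pointer (a joint): Pointer slide, in m: 0 at the near end of its track, growing as it slides along the gauge's +x, up to 0.110; it stays where it is left (about 1.5 N of friction). It starts near the near end.
- pointer_grip (a point): Centre of the pointer's upright black grip fin, 64 mm above the bench (fin 14 mm thick along the gauge's x, 24 mm along y, from 40 to 77 mm above the bench; below it a steel block 28 mm x 32 mm). It lies 115 mm to the left of the slot's centre line, at the same x along the gauge as the tip.
- pointer_tip (a point): Tip of the thin pointer arm, 40 mm above the bench, over the left rail, 53 mm to the left of the slot's centre line.
- bottle_a_mid (a point): Centre (half-way up, 65 mm above its base) of a closed white plastic bottle 60 mm in diameter and 130 mm tall with a 32 mm wide screw cap over its top 20 mm (cap from 45 to 65 mm above this point); about 0.2 kg. z is the bottle's axis. It stands on the bench either on the right of the gauge (then it is the one to gauge) or well to the left of it (then leave it).
- bottle_b_mid (a point): Centre (half-way up, 65 mm above its base) of a closed white plastic bottle 66 mm in diameter and 130 mm tall with a 35 mm wide screw cap over its top 20 mm (cap from 45 to 65 mm above this point); about 0.25 kg. z is the bottle's axis. It stands on the other side of the gauge from the 60 mm bottle; gauge it if it is the one on the right.
- bottle_a: The 60 mm bottle itself; origin at the centre of its base.
- bottle_b: The 66 mm bottle itself; origin at the centre of its base.
- low_jar: Loose white screw-lid jar, 73 mm in diameter, 85 mm tall, behind on the right; origin at the centre of its base. Leave alone.
- tall_jar: Loose white screw-lid jar, 70 mm in diameter, 100 mm tall, in front on the left; origin at the centre of its base. Leave alone.
Mind the look-alikes: they are no part of the job. What is shaped like the bottle_a but purple is not meant.

How it is judged:
By the outcome, as a careful person would: the job done as asked, in the order asked, and still so for the second after the job is handed in, with the robot touching nothing.
It also fails if it takes over 58 s, if anything falls off the work surface, if the arm or the gripper's body presses on something with over 40 N, if the wrist force passes 120 N, or if a joint passes its speed limit or range.

## Working session

There is one attempt and no reset: what is moved stays moved. The work goes in short steps, Python scripts to look and compute and a shell command to move; the robot and the scene stay as the last step left them, time stands still between calls to the robot, and variables do not carry over. Pictures are saved under pics/ and viewed, at most 10 in all, crops included, and the job is handed in when it is done.

```bash
mkdir -p pics; ls
python3 - <<'E'
from rig import *
import cv2
for n in("scene","side"):
    cv2.imwrite(f"pics/{n}0.png",snapshot(n)[:,:,::-1])
    c=camera_info(n);print(n,c["camera_matrix"],c["pose"])
s=state();print(s["clock"],s["ee_pos"],s["tool_rot"],s["opening"])
E
```

```text
pics
scene [[621.52523154   0.         309.8905104 ]
 [  0.         621.52523154 217.78746023]
 [  0.           0.           1.        ]] [[ 0.90671168 -0.24809513  0.3410612   0.09915229]
 [-0.42132471 -0.56918588  0.70605448 -0.76472483]
 [ 0.01895854 -0.78388535 -0.62061609  0.82808812]
 [ 0.          0.          0.          1.        ]]
side [[488.14468233   0.         322.37363906]
 [  0.         488.14468233 244.33769148]
 [  0.           0.           1.        ]] [[ 0.9841446  -0.08249921  0.15701365  0.36434419]
 [-0.17730469 -0.43394366  0.88332098 -0.8078036 ]
 [-0.0047382  -0.89715483 -0.44169081  0.50270008]
 [ 0.          0.          0.          1.        ]]
0.1 [0.24267778 0.62966956 0.23063719] [[-9.33099891e-01  3.59617074e-01 -3.90758703e-04]
 [ 3.59617286e-01  9.33099379e-01 -9.78249798e-04]
 [ 1.28213724e-05 -1.05332836e-03 -9.99999445e-01]] 0.0854042167072244
```

View pics/scene0.png

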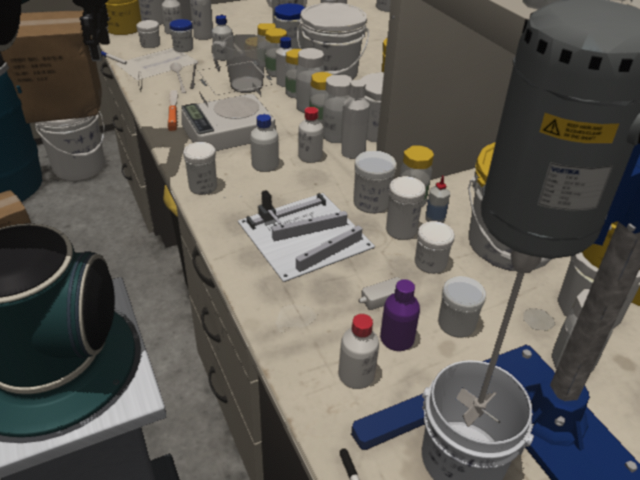

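View pics/side0.png

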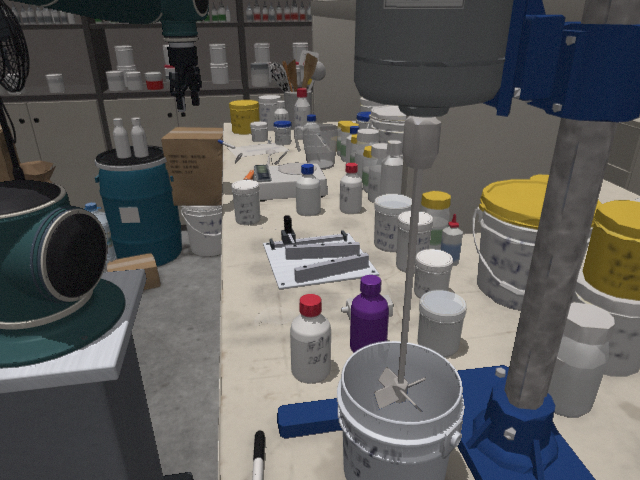

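The scene picture shows the gauge around (307,238) with its pointer fin at (267,205) and the mouth facing image left.

Things that could be taken for the bottle:
- white with red cap (360,350), right of the gauge
- purple (400,318), a look-alike
- white with blue cap (264,142), left of the gauge
- white with red cap (310,135), left of the gauge
- jars at (460,305), (434,247) and (201,168)

I choose the white bottle with the red cap at (360,350), and will check it in a close crop.

Run:
```python
import cv2,numpy as np
a=cv2.imread("pics/scene0.png")
g=cv2.resize(a[185:285,230:380],None,fx=4,fy=4,interpolation=cv2.INTER_CUBIC)
b=cv2.resize(a[305:395,325:375],None,fx=4,fy=4,interpolation=cv2.INTER_CUBIC)
o=np.zeros((400,800,3),np.uint8);o[:400,:600]=g;o[:360,600:800]=b
cv2.imwrite("pics/crop1.png",o)
```

```text
(no output)
```

View pics/crop1.png

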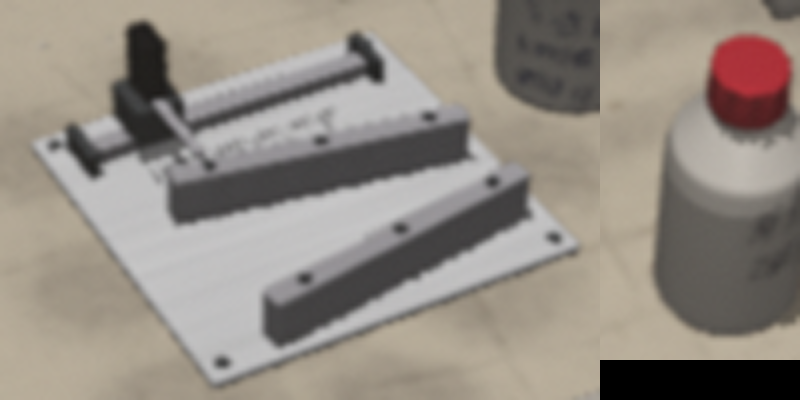

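The crop shows the gauge plate corners (crop pixels) at (33,147), (215,385), (578,248) and (378,35), and the pointer near its near end. The chosen bottle is white with a red cap, not purple.

```bash
cat > h.py <<'E'
from rig import *
import numpy as np,cv2
def ray(n,p,c=None):
    c=c or camera_info(n);K=np.array(c["camera_matrix"]);T=np.array(c["pose"])
    return T[:3,3],T[:3,:3]@np.linalg.solve(K,[p[0],p[1],1])
def plane(n,p,z,c=None):
    o,d=ray(n,p,c);return o+d*(z-o[2])/d[2]
def tri(*nps):
    A=np.zeros((3,3));b=np.zeros(3)
    for n,p in nps:
        o,d=ray(n,p);d=d/np.linalg.norm(d);M=np.eye(3)-np.outer(d,d);A+=M;b+=M@o
    return np.linalg.solve(A,b)
def rigid(m,w):
    m=np.array(m);w=np.array(w);mm,wm=m.mean(0),w.mean(0)
    U,S,V=np.linalg.svd((m-mm).T@(w-wm));R=V.T@np.diag([1,np.linalg.det(V.T@U.T)])@U.T
    t=wm-R@mm;return R,t,w-(m@R.T+t)
E
python3 - <<'E'
from h import *
cp=[(33,147),(215,385),(578,248),(378,35)]
w=[plane("scene",(x/4+230,y/4+185),.006)[:2] for x,y in cp]
R,t,r=rigid([(-.125,.145),(-.125,-.063),(.085,-.063),(.085,.145)],w)
print("gauge",t,np.degrees(np.arctan2(R[1,0],R[0,0])),r.round(4).tolist());print("mouth",R@[-.085,0]+t)
pts=[]
for n,(x0,y0,x1,y1) in(("scene",(335,310,380,345)),("side",(290,290,330,320))):
    a=cv2.imread(f"pics/{n}0.png").astype(int)
    m=((a[:,:,2]>1.8*a[:,:,1])&(a[:,:,2]>50)).astype(np.uint8);k=np.zeros_like(m);k[y0:y1,x0:x1]=m[y0:y1,x0:x1]
    ys,xs=np.nonzero(k);print(n,"cap",xs.mean(),ys.mean(),xs.min(),xs.max(),ys.min(),ys.max());pts.append((n,(xs.mean(),ys.mean())))
    c=camera_info(n)
    b=tri(*pts) if len(pts)==2 else None
    # rows of intensity gradient across body
    ro=360 if n=="scene" else 350
    g=cv2.GaussianBlur(a.astype(np.float32),(3,3),0)
    if n=="scene": print(np.hstack([np.arange(330,390)[:,None],g[ro,330:390].astype(int)]).tolist())
    else: print(np.hstack([np.arange(282,340)[:,None],g[ro,282:340].astype(int)]).tolist())
print("cap",b)
E
```

```text
gauge [0.54300611 0.086344  ] 4.509525584048376 [[-0.0002, -0.0024], [0.0011, 0.0017], [-0.0022, 0.0021], [0.0012, -0.0014]]
mouth [0.45826924 0.07966089]
scene cap 361.90159574468083 324.8670212765957 353 372 314 336
[[330, 151, 171, 182], [331, 152, 171, 182], [332, 151, 171, 181], [333, 151, 170, 181], [334, 151, 170, 181], [335, 151, 170, 180], [336, 150, 169, 180], [337, 144, 163, 174], [338, 129, 146, 155], [339, 106, 117, 124], [340, 87, 94, 98], [341, 81, 86, 89], [342, 82, 87, 90], [343, 84, 89, 92], [344, 85, 90, 94], [345, 86, 91, 95], [346, 87, 91, 95], [347, 87, 92, 96], [348, 87, 92, 96], [349, 88, 93, 97], [350, 88, 93, 97], [351, 88, 94, 98], [352, 89, 94, 98], [353, 89, 94, 98], [354, 89, 95, 99], [355, 90, 96, 100], [356, 91, 97, 100], [357, 92, 97, 101], [358, 92, 97, 101], [359, 92, 97, 100], [360, 91, 96, 100], [361, 90, 95, 99], [362, 88, 93, 97], [363, 84, 88, 92], [364, 77, 80, 84], [365, 70, 73, 77], [366, 68, 71, 74], [367, 67, 70, 73], [368, 69, 72, 75], [369, 72, 76, 80], [370, 75, 79, 83], [371, 74, 78, 82], [372, 71, 75, 78], [373, 70, 74, 77], [374, 71,
[... 985 characters left out ...]
0], [309, 99, 98, 101], [310, 97, 96, 99], [311, 94, 94, 96], [312, 95, 95, 98], [313, 102, 102, 105], [314, 106, 106, 108], [315, 105, 105, 108], [316, 103, 103, 105], [317, 98, 98, 101], [318, 97, 98, 100], [319, 101, 101, 104], [320, 103, 104, 106], [321, 103, 104, 106], [322, 102, 103, 105], [323, 101, 102, 104], [324, 101, 101, 104], [325, 99, 100, 102], [326, 97, 99, 100], [327, 95, 97, 98], [328, 93, 94, 96], [329, 94, 95, 98], [330, 116, 121, 127], [331, 153, 165, 173], [332, 170, 185, 194], [333, 171, 186, 194], [334, 172, 186, 195], [335, 173, 187, 196], [336, 173, 188, 196], [337, 173, 187, 196], [338, 172, 186, 196], [339, 171, 186, 195]]
cap [ 0.45013139 -0.22643907  0.1181861 ]
```

Run:
```python
from h import *
print("purple cap",tri(("scene",(404,289)),("side",(371,285))))
print("stir",tri(("scene",(480,403)),("side",(403,384))))
print("shaft top",tri(("scene",(525,262)),("side",(422,108))))
print("motor edge left/right side at depth", [ (o+d*t).round(3).tolist() for n,p,t in (("side",(357,90),.55),("side",(505,90),.55),("scene",(487,230),.75),("scene",(615,230),.75)) for o,d in [ray(n,p)]])
# bottle centre from silhouettes at rows in side & scene
for n,p in(("scene",(357.8,360)),("side",(310.4,350))):
    o,d=ray(n,p);t=(-.226-o[1])/d[1];print(n,o+d*t)
a=tri(("scene",(357.8,355)),("side",(310.4,345)));print(a)
```

```text
purple cap [ 0.5519573  -0.18315169  0.11416997]
stir [ 0.52228594 -0.41880408  0.130336  ]
shaft top [ 0.49619267 -0.44962158  0.42573565]
motor edge left/right side at depth [[0.503, -0.253, 0.416], [0.668, -0.283, 0.415], [0.545, -0.334, 0.355], [0.685, -0.399, 0.358]]
scene [ 0.4503302  -0.226       0.03635435]
side [ 0.44864991 -0.226       0.03668691]
[ 0.44981188 -0.22439373  0.04565819]
```

```bash
python3 -m inch '[-0.4,0.4,-0.5,0,-0.058,-0.4,0.4,-0.5,0,-0.058,-0.4,0.4,-0.5,0,-0.058,-0.4,0.4,-0.5,0.2,-0.058,-0.4,0.4,-0.5,0.2,-0.058]'; python3 -m inch '[-0.4,0,-0.5,0.1,-0.058,-0.4,0,-0.5,0.1,-0.01,-0.4,0,-0.5,0,0,-0.4,0,-0.5,0,0,-0.4,0,-0.3,0,0]'; python3 -m inch '[-0.4,0,0,0,0]'
python3 - <<'E'
from h import *
c=camera_info("wrist");cv2.imwrite("pics/w1.png",snapshot("wrist")[:,:,::-1]);import pickle;pickle.dump(c,open("w1.pkl","wb"))
s=state();print(s["clock"],s["ee_pos"],s["tool_rot"][:,1] if hasattr(s["tool_rot"],"shape") else s["tool_rot"],s["opening"],c["pose"])
E
```

```text
clock: 0.72
ee_pos: [0.4351, 0.3885, 0.2688]
tool_rot: [[-0.282, 0.959, -0.0], [0.959, 0.282, -0.0], [-0.0, -0.0, -1.0]]
ft_force: [0.5, 1.8, 0.4]
opening: 0.0598
grasp_force: 0.0
clock: 1.35
ee_pos: [0.4341, 0.1584, 0.2885]
tool_rot: [[-0.077, 0.997, 0.0], [0.997, 0.077, -0.0], [-0.0, 0.0, -1.0]]
ft_force: [0.4, -0.7, 0.2]
opening: 0.0595
grasp_force: 0.0
clock: 1.48
ee_pos: [0.4344, 0.1588, 0.2886]
tool_rot: [[-0.076, 0.997, 0.0], [0.997, 0.076, -0.0], [-0.0, 0.0, -1.0]]
ft_force: [-0.2, 0.0, 0.6]
opening: 0.06
grasp_force: 0.0
1.525 [0.43438037 0.15974602 0.28854432] [9.97068084e-01 7.65193562e-02 1.54633487e-04] 0.059975326808512704 [[ 9.97200919e-01  7.09804532e-02  2.34968477e-02  4.28310175e-01]
 [ 7.47654010e-02 -9.43785110e-01 -3.21993479e-01  2.41320353e-01]
 [-6.79268022e-04  3.22848944e-01 -9.46450262e-01  4.30923590e-01]
 [ 0.00000000e+00  0.00000000e+00  0.00000000e+00  1.00000000e+00]]
```

View pics/w1.png

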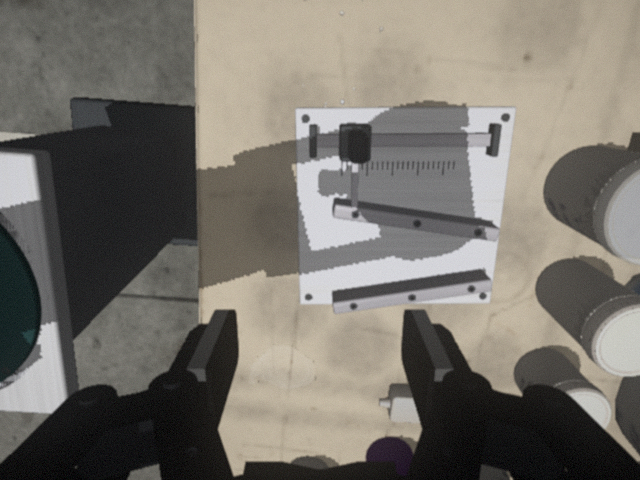

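The wrist view shows the whole gauge: plate corners at about (296,108), (516,107), (491,303) and (299,303), and the pointer fin at (355,143).

Run:
```python
from h import *
import pickle;c=pickle.load(open("w1.pkl","rb"))
cp=[(296,108),(299,304),(491,303.5),(516,107)]
w=[plane("wrist",p,.006,c)[:2] for p in cp]
R,t,r=rigid([(-.125,.145),(-.125,-.063),(.085,-.063),(.085,.145)],w)
print("gauge",t,np.degrees(np.arctan2(R[1,0],R[0,0])),r.round(4).tolist());print("mouth",R@[-.085,0]+t)
f=lambda p,z:R.T@(plane("wrist",p,z,c)[:2]-t)
# rail top corners: left near outer/inner, left far; right near, far
for nm,p in dict(Lnear_out=(334,200),Lnear_in=(333,215),Lfar_in=(498,240),Rnear_in=(334,291),Rfar_in=(489,272)).items(): print(nm,f(p,.036).round(4))
print("tip",f((356,211),.04),"fin top",f((355,143),.077))
```

```text
gauge [0.54202471 0.08908331] 4.574355460392226 [[0.0012, -0.0006], [-0.0003, 0.0009], [0.0004, 0.0006], [-0.0014, -0.001]]
mouth [0.45729546 0.08230432]
Lnear_out [-0.0884  0.0625]
Lnear_in [-0.0893  0.0478]
Lfar_in [0.0706 0.0219]
Rnear_in [-0.0879 -0.0318]
Rfar_in [ 0.066  -0.0117]
tip [-0.06786587  0.05277451] fin top [-0.0730895   0.11976207]
```

```bash
python3 -m inch '[-0.4,0,-0.5,-0.1,0,-0.4,0,-0.5,-0.1,0,-0.4,0,-0.5,-0.1,0,-0.4,0,-0.5,-0.1,0,-0.4,0.1,-0.5,-0.2,0]'; python3 -m inch '[-0.4,0.06,-0.5,0,0,-0.4,0,-0.5,0,0,-0.4,0,-0.4,0,0,-0.4,0,0,0,0]'
python3 - <<'E'
from h import *
c=camera_info("wrist");cv2.imwrite("pics/w2.png",snapshot("wrist")[:,:,::-1])
s=state();print(s["ee_pos"])
E
```

```text
clock: 2.15
ee_pos: [0.4447, -0.0905, 0.2289]
tool_rot: [[-0.079, 0.997, 0.002], [0.997, 0.079, -0.0], [-0.0, 0.002, -1.0]]
ft_force: [1.9, 0.6, -0.4]
opening: 0.0599
grasp_force: 0.0
clock: 2.65
ee_pos: [0.4507, -0.231, 0.2278]
tool_rot: [[-0.076, 0.997, -0.001], [0.997, 0.076, 0.001], [0.001, -0.001, -1.0]]
ft_force: [0.4, -0.1, -0.7]
opening: 0.0599
grasp_force: 0.0
[ 0.45075639 -0.22980467  0.22791939]
```

View pics/w2.png

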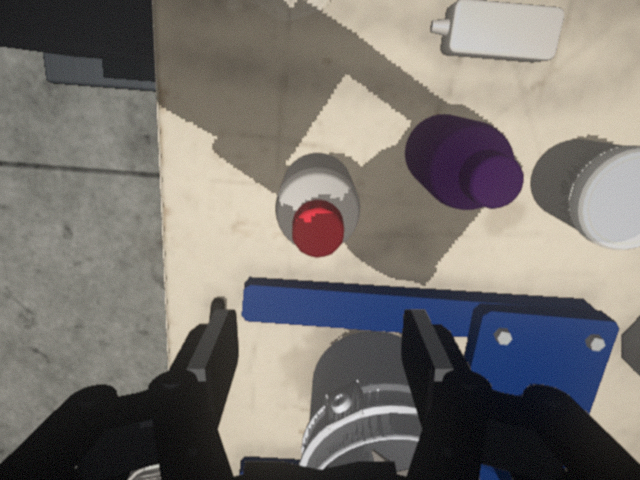

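The wrist view shows the red cap's top disc at about (319,230), with the purple bottle well clear to the right at (495,180).

Run:
```python
from h import *
a=cv2.imread("pics/w2.png").astype(int)
m=(a[:,:,2]>1.8*a[:,:,1])&(a[:,:,2]>60);ys,xs=np.nonzero(m);print(xs.min(),xs.max(),ys.min(),ys.max())
cx=(xs.min()+xs.max())/2; r=(xs.max()-xs.min())/2
print(plane("wrist",(cx,ys.max()-r),.13),state()["ee_pos"])
```

```text
293 516 144 256
[ 0.49282501 -0.17212401  0.13      ] [ 0.45075639 -0.22980467  0.22791939]
```

Run:
```python
from h import *
print(plane("wrist",(318.5,230.5),.13),state()["ee_pos"])
```

```text
[ 0.44962255 -0.22510049  0.13      ] [ 0.45075639 -0.22980467  0.22791939]
```

Bottle axis is at (0.4497, -0.2255). I shift +4 mm in y, descend to TCP z of about 0.100 and grip the cap.

```bash
python3 -m inch '[-0.4,-0.01,0.04,-0.3,0,-0.4,0,0,-0.3,0,-0.4,0,0,-0.3,0,-0.4,0,0,-0.25,0,-0.4,0,0,-0.1,0]' 50;python3 -m inch '[-0.4,0,0,0,0,1,0,0,0,0,1,0,0,0,0,1,0,0,0,0,1,0,0,0,0]' 50
```

```text
clock: 3.32
ee_pos: [0.4494, -0.2242, 0.1023]
tool_rot: [[-0.08, 0.997, -0.001], [0.997, 0.08, 0.001], [0.001, -0.001, -1.0]]
ft_force: [-0.3, -0.2, -0.2]
opening: 0.0598
grasp_force: 0.0
clock: 3.95
ee_pos: [0.4498, -0.226, 0.1049]
tool_rot: [[-0.078, 0.997, 0.002], [0.997, 0.078, -0.001], [-0.001, 0.001, -1.0]]
ft_force: [-0.9, 1.1, 6.3]
opening: 0.0302
grasp_force: 49.3
```

```bash
python3 -m inch '[1,0,0,0.2,0,1,0,0,0.3,0,1,0,0,0.2,0,1,0,0.2,0,0,1,0,0.4,0,0]';python3 -m inch '[1,0.04,0.5,0,0,1,0.04,0.5,0,0,1,0,0.5,0,0,1,0,0.5,0,0,1,0,0.3,0,0]';python3 -m inch '[1,0,0.2,0,0,1,0,0,0,0]'
```

```text
clock: 4.58
ee_pos: [0.449, -0.1648, 0.173]
tool_rot: [[-0.076, 0.997, -0.001], [0.997, 0.076, 0.0], [0.0, -0.001, -1.0]]
ft_force: [-0.5, -0.3, -1.3]
opening: 0.0307
grasp_force: 49.9
clock: 5.2
ee_pos: [0.4563, 0.0671, 0.1728]
tool_rot: [[-0.08, 0.997, -0.001], [0.997, 0.08, 0.0], [0.0, -0.001, -1.0]]
ft_force: [0.0, -0.3, -1.5]
opening: 0.0307
grasp_force: 49.9
clock: 5.45
ee_pos: [0.4565, 0.0858, 0.1728]
tool_rot: [[-0.081, 0.997, -0.001], [0.997, 0.081, 0.0], [0.0, -0.001, -1.0]]
ft_force: [-0.2, -0.7, -1.7]
opening: 0.0309
grasp_force: 49.9
```

```bash
python3 -m inch '[1,0.01,-0.04,-0.2,0,1,0,0,-0.2,0,1,0,0,-0.12,0,1,0,0,-0.05,0,1,0,0,-0.02,0]';python3 -m inch '[1,0,0,-0.02,0,1,0,0,0,0]'
python3 - <<'E'
from h import *
a=snapshot("scene");b=snapshot("side")
f=lambda i,y,x:cv2.resize(i[y:y+150,x:x+200],None,fx=2,fy=2,interpolation=cv2.INTER_CUBIC)
cv2.imwrite("pics/p3.png",np.hstack([f(a,130,210),f(b,140,230)])[:,:,::-1]);print(state()["ee_pos"],state()["ft_force"])
E
```

```text
clock: 6.08
ee_pos: [0.4584, 0.0802, 0.1144]
tool_rot: [[-0.078, 0.997, -0.0], [0.997, 0.078, -0.0], [-0.0, -0.0, -1.0]]
ft_force: [-1.0, -0.5, -1.0]
opening: 0.0305
grasp_force: 50.0
clock: 6.32
ee_pos: [0.4585, 0.0803, 0.1128]
tool_rot: [[-0.078, 0.997, 0.0], [0.997, 0.078, 0.0], [0.0, 0.0, -1.0]]
ft_force: [-0.1, -0.1, -1.4]
opening: 0.0308
grasp_force: 50.0
[0.45850354 0.0803141  0.11286641] [ 0.69364094 -0.16594635 -0.2804085 ]
```

View pics/p3.png

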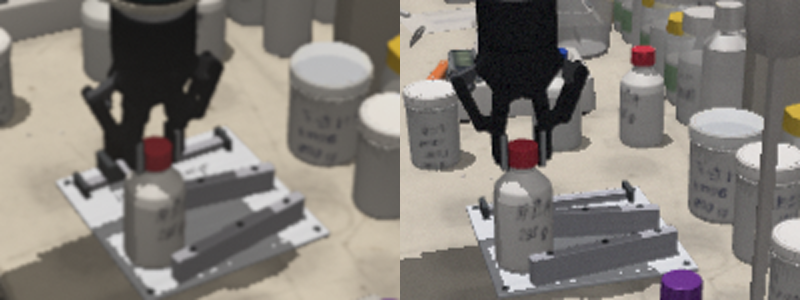

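The bottle is upright in the slot mouth (left panel, base about (155,262)), between the rails and just above the plate. I lower it the last 2 mm.

```bash
python3 -m inch '[1,0,0.01,-0.01,0,1,0,0,0,0]';python3 -m inch '[1,0,0,-0.01,0,1,0,0,0,0]'
```

```text
clock: 6.68
ee_pos: [0.4584, 0.0814, 0.1115]
tool_rot: [[-0.078, 0.997, -0.0], [0.997, 0.078, 0.0], [0.0, -0.0, -1.0]]
ft_force: [-0.8, 0.9, -2.1]
opening: 0.0306
grasp_force: 50.0
clock: 6.92
ee_pos: [0.4585, 0.0813, 0.1109]
tool_rot: [[-0.078, 0.997, 0.0], [0.997, 0.078, 0.0], [0.0, 0.0, -1.0]]
ft_force: [-1.0, -0.2, 2.8]
opening: 0.0305
grasp_force: 50.3
```

Contact made. Sliding 70 mm now, watching the forces.

```bash
python3 -m inch '[1,0.1,0.008,0,0,1,0.1,0.008,0,0,1,0.1,0.008,0,0,1,0.1,0.008,0,0,1,0.1,0.008,0,0]';python3 -m inch '[1,0.08,0.006,0,0,1,0.06,0.005,0,0,1,0.04,0.003,0,0,1,0.03,0.002,0,0,1,0,0,0,0]'
```

```text
clock: 7.55
ee_pos: [0.5091, 0.0853, 0.111]
tool_rot: [[-0.078, 0.997, -0.0], [0.997, 0.078, 0.0], [0.0, -0.0, -1.0]]
ft_force: [-4.1, 0.1, 6.9]
opening: 0.0306
grasp_force: 51.4
clock: 8.18
ee_pos: [0.5298, 0.087, 0.111]
tool_rot: [[-0.078, 0.997, -0.0], [0.997, 0.078, 0.0], [0.0, -0.0, -1.0]]
ft_force: [-5.6, 1.8, 10.2]
opening: 0.0306
grasp_force: 51.8
```

```bash
python3 -m inch '[1,0.03,0.002,0.005,0,1,0.03,0.002,0,0,1,0,0,0,0]';python3 -m inch '[1,0.02,0.002,0,0,1,0.01,0,0,0,1,0,0,0,0]'
```

```text
clock: 8.55
ee_pos: [0.5357, 0.0875, 0.1112]
tool_rot: [[-0.078, 0.997, -0.001], [0.997, 0.078, 0.0], [0.0, -0.001, -1.0]]
ft_force: [-4.6, 1.4, 6.4]
opening: 0.0304
grasp_force: 51.5
clock: 8.93
ee_pos: [0.5383, 0.0877, 0.1112]
tool_rot: [[-0.078, 0.997, -0.001], [0.997, 0.078, 0.0], [0.001, -0.001, -1.0]]
ft_force: [-7.3, 1.7, 8.2]
opening: 0.0305
grasp_force: 52.0
```

```bash
python3 -m inch '[1,0.01,0.001,0.005,0,1,0.01,0.001,0,0,1,0,0,0,0]';python3 -m inch '[1,0.01,0.001,0,0,1,0.01,0.001,0,0,1,0,0,0,0]'
```

```text
clock: 9.3
ee_pos: [0.5404, 0.0878, 0.1113]
tool_rot: [[-0.078, 0.997, -0.0], [0.997, 0.078, 0.0], [0.0, -0.0, -1.0]]
ft_force: [-3.0, 1.7, -1.3]
opening: 0.0309
grasp_force: 50.7
clock: 9.68
ee_pos: [0.5424, 0.0879, 0.1114]
tool_rot: [[-0.078, 0.997, -0.0], [0.997, 0.078, 0.0], [0.0, -0.0, -1.0]]
ft_force: [-0.4, 2.2, -2.2]
opening: 0.0306
grasp_force: 50.5
```

```bash
python3 -m inch '[1,0,0.005,-0.005,0,1,0.01,0.003,0,0,1,0,0,0,0]';python3 -m inch '[1,0.01,0.001,0,0,1,0.01,0.001,0,0,1,0,0,0,0]'
```

```text
clock: 10.05
ee_pos: [0.5434, 0.0887, 0.1112]
tool_rot: [[-0.078, 0.997, 0.0], [0.997, 0.078, -0.0], [-0.0, 0.0, -1.0]]
ft_force: [-2.2, 2.2, 1.8]
opening: 0.0307
grasp_force: 50.8
clock: 10.42
ee_pos: [0.5454, 0.0889, 0.1113]
tool_rot: [[-0.078, 0.997, -0.0], [0.997, 0.078, 0.0], [0.0, -0.0, -1.0]]
ft_force: [-5.0, 2.9, 3.0]
opening: 0.0307
grasp_force: 51.2
```

```bash
python3 -m inch '[1,0.01,0.003,0,0,1,0,0,0,0]';python3 -m inch '[1,0.01,0.001,0,0,1,0,0,0,0]'
```

```text
clock: 10.68
ee_pos: [0.5464, 0.0892, 0.1112]
tool_rot: [[-0.078, 0.997, -0.0], [0.997, 0.078, 0.0], [0.0, -0.0, -1.0]]
ft_force: [-4.2, 3.1, 2.5]
opening: 0.0306
grasp_force: 51.2
clock: 10.92
ee_pos: [0.5474, 0.0893, 0.1113]
tool_rot: [[-0.078, 0.997, -0.0], [0.997, 0.078, 0.0], [0.0, -0.0, -1.0]]
ft_force: [-5.3, 1.7, 4.3]
opening: 0.0309
grasp_force: 51.4
```

Run:
```python
from h import *
a=snapshot("scene");b=snapshot("side")
f=lambda i,y,x:cv2.resize(i[y:y+120,x:x+80],None,fx=5,fy=5,interpolation=cv2.INTER_CUBIC)
cv2.imwrite("pics/p4.png",np.hstack([f(a,155,270),f(b,165,285)])[:,:,::-1]);print(state()["ee_pos"],state()["ft_force"],state()["wrist_torque"])
```

```text
[0.54731675 0.08931801 0.11125542] [-4.88795384  3.12357366  5.49016502] [ 0.58055573  1.19661244 -0.08958002]
```

View pics/p4.png

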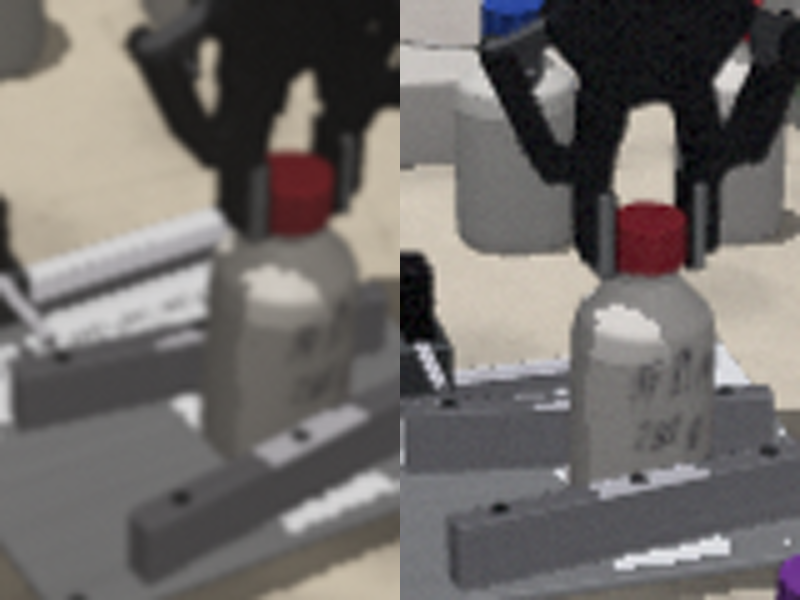

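The bottle looks upright, touching or nearly touching the right rail. I check tilt and position numerically.

```bash
cat > cap.py <<'E'
from h import *
def cap():
    pts=[];
    for n,(x0,y0,x1,y1) in(("scene",(310,180,345,210)),("side",(400-80,195,435-80+80,225))):
        if n=="side": x0,x1=318,432-80+10
        a=snapshot(n)[:,:,::-1].astype(int)
        m=np.zeros(a.shape[:2],bool);m[y0:y1,x0:x1]=((a[:,:,2]>1.8*a[:,:,1])&(a[:,:,2]>50))[y0:y1,x0:x1]
        ys,xs=np.nonzero(m);pts.append((n,((xs.min()+xs.max())/2,(ys.min()+ys.max())/2)));print(n,xs.min(),xs.max(),ys.min(),ys.max())
        g=cv2.GaussianBlur(a.astype(np.float32),(3,3),0).sum(2)
        for r in ((225,235) if n=="scene" else (235,245,255)):
            q=g[r,305:348] if n=="scene" else g[r,390-85:440-80+75]
            print(n,r,q.astype(int).tolist())
    print("cap",tri(*pts));return pts
E
python3 - <<'E'
from cap import *
cap()
E
```

```text
scene 323 336 186 201
scene 225 [252, 242, 231, 223, 219, 219, 223, 229, 236, 241, 247, 260, 281, 298, 305, 305, 305, 305, 306, 304, 300, 292, 279, 263, 250, 240, 239, 251, 264, 265, 261, 259, 258, 254, 244, 236, 238, 246, 251, 257, 273, 295, 314]
scene 235 [504, 570, 598, 579, 492, 363, 266, 236, 238, 243, 247, 252, 263, 280, 294, 299, 299, 298, 296, 293, 290, 285, 276, 264, 256, 255, 253, 250, 255, 263, 268, 265, 270, 289, 309, 313, 297, 276, 264, 260, 260, 258, 255]
side 328 342 206 219
side 235 [523, 522, 523, 526, 529, 533, 539, 544, 550, 556, 551, 548, 559, 501, 364, 285, 289, 326, 379, 417, 429, 433, 437, 438, 439, 438, 437, 436, 434, 430, 422, 414, 409, 394, 358, 316, 275, 260, 293, 320, 308, 300, 377, 530, 623, 617, 589, 581, 582, 581, 579, 577, 579, 581, 582, 584, 584, 582, 581, 581, 582, 581, 578, 578, 579, 578, 577, 569, 506, 385, 309, 296, 293, 294, 297, 290, 282, 280, 273, 268, 273, 277, 276, 269, 248, 227, 229, 253, 288, 317, 327, 321, 303, 289, 287, 292, 293, 288, 286, 289, 292, 295, 297, 286, 264, 258, 272, 285, 289, 286, 284, 293, 306, 311, 316, 322, 324, 327, 328, 
[... 713 characters left out ...]
]
side 255 [258, 259, 259, 257, 255, 256, 256, 255, 256, 256, 256, 257, 256, 256, 263, 274, 283, 303, 328, 339, 340, 341, 342, 343, 339, 333, 323, 314, 315, 316, 306, 304, 319, 330, 329, 325, 314, 298, 292, 296, 287, 264, 253, 261, 268, 264, 261, 272, 285, 292, 290, 264, 214, 180, 189, 236, 280, 296, 296, 293, 291, 294, 294, 286, 277, 275, 278, 280, 278, 276, 276, 275, 277, 280, 281, 288, 339, 421, 478, 510, 526, 530, 534, 536, 541, 546, 550, 554, 559, 557, 514, 410, 319, 297, 306, 311, 315, 319, 322, 322, 320, 328, 318, 281, 271, 287, 292, 290, 289, 294, 352, 493, 618, 652, 657, 670, 674, 673, 673, 675, 675, 675, 676, 676, 676, 676, 675, 674, 675, 675]
cap [0.55044169 0.08718036 0.12515306]
```

Cap centre in the side view sits about 2 px ahead of the body centre, so there may be a slight tilt with the base already stopped. I release and look.

```bash
python3 -m inch '[0.2,0,0,0,0,-0.1,0,0,0,0,-0.4,0,0,0,0]';python3 -m inch '[-0.4,0,0,0.2,0,-0.4,0,0,0.4,0,-0.4,0,0,0.4,0,-0.4,-0.5,0,0.1,0,-0.4,-0.5,0,0,0]';python3 -m inch '[-0.4,-0.5,0,0,0]'
python3 - <<'E'
from h import *
a=snapshot("scene");b=snapshot("side");cv2.imwrite("pics/s5.png",a[:,:,::-1]);cv2.imwrite("pics/d5.png",b[:,:,::-1])
f=lambda i,y,x:cv2.resize(i[y:y+120,x:x+80],None,fx=5,fy=5,interpolation=cv2.INTER_CUBIC)
cv2.imwrite("pics/p5.png",np.hstack([f(a,155,270),f(b,165,285)])[:,:,::-1]);print(state()["ee_pos"],state()["ft_force"],state()["wrist_torque"])
E
```

```text
clock: 11.5
ee_pos: [0.5475, 0.0892, 0.1111]
tool_rot: [[-0.078, 0.997, 0.0], [0.997, 0.078, -0.0], [-0.0, 0.0, -1.0]]
ft_force: [-0.4, 0.2, -0.7]
opening: 0.0598
grasp_force: 0.0
clock: 12.12
ee_pos: [0.4466, 0.0892, 0.2234]
tool_rot: [[-0.078, 0.997, 0.002], [0.997, 0.078, 0.0], [0.0, 0.002, -1.0]]
ft_force: [-0.5, 1.8, 0.1]
opening: 0.0597
grasp_force: 0.0
clock: 12.25
ee_pos: [0.396, 0.0892, 0.2225]
tool_rot: [[-0.078, 0.997, 0.001], [0.997, 0.078, 0.0], [0.0, 0.001, -1.0]]
ft_force: [-0.3, -0.6, 0.0]
opening: 0.0601
grasp_force: 0.0
[0.39469971 0.08932946 0.22349569] [ 0.94546548 -0.35191407  1.36527633] [-0.00811609  0.00675193  0.00392208]
```

View pics/p5.png

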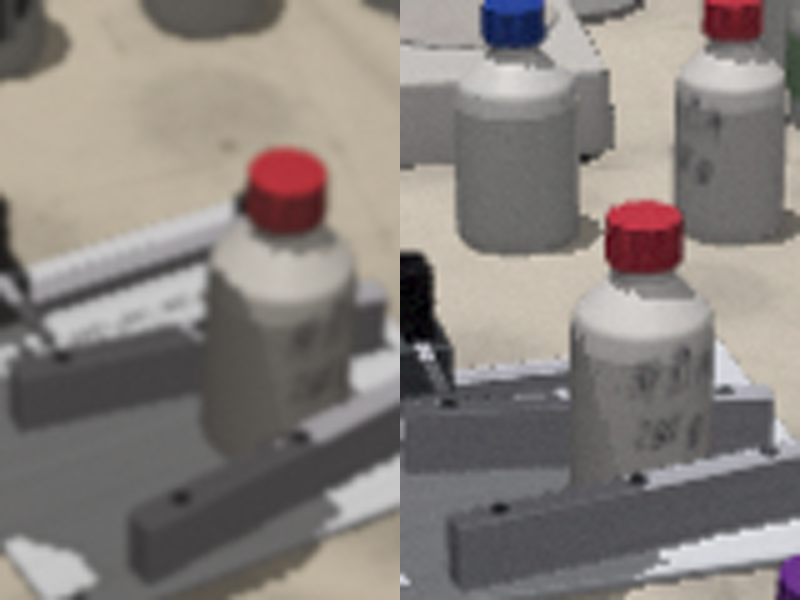

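Released, the bottle stands upright; its cap centre (644) now lines up with the body centre (643) in the side panel. Now I measure its place along the slot.

Run:
```python
from h import *
pts=[]
for n,f,(x0,y0,x1,y1) in(("scene","s5",(310,178,345,210)),("side","d5",(400-80,200,345,225))):
    a=cv2.imread(f"pics/{f}.png").astype(int);m=np.zeros(a.shape[:2],bool)
    m[y0:y1,x0:x1]=((a[:,:,2]>1.8*a[:,:,1])&(a[:,:,2]>50))[y0:y1,x0:x1]
    ys,xs=np.nonzero(m);print(xs.min(),xs.max(),ys.min(),ys.max());pts.append((n,(xs.mean(),ys.mean())))
b=tri(*pts);th=np.radians(4.55);R=np.array([[np.cos(th),-np.sin(th)],[np.sin(th),np.cos(th)]])
print(b)
for t in((.5425,.0877),(.5420,.0891),(.5430,.0863)):print((R.T@(b[:2]-t)).round(4))
# pointer fin top position in same views for reference; rail end corners in scene crop px (crop1) 
for nm,p,z in(("Lnear_out_top",(167,172),.036),("Lfar_in_top",(468,125),.036),("Rfar_in",(505,165),.036),("Rnear_in",(265,292),.036)):
    print(nm,(R.T@(plane("scene",(p[0]/4+230,p[1]/4+185),z)[:2]-[.5430,.0863])).round(4))
```

```text
319 334 185 200
326 340 205 219
[0.54794372 0.09409381 0.12353807]
[0.0059 0.0059]
[0.0063 0.0045]
[0.0055 0.0074]
Lnear_out_top [-0.0884  0.058 ]
Lfar_in_top [0.0655 0.019 ]
Rfar_in [ 0.0647 -0.0176]
Rnear_in [-0.0879 -0.0442]
```

```bash
python3 -m inch '[-1,0.3,0,0,0.056,-1,0.3,0,0,0.056,-1,0.1,0,0,0.056,-1,0,0,0,0.056,-1,0,0,0,0.056]';python3 -m inch '[-1,0,0,0,0.056,-1,0,0,0,0.056,-1,0,0,0,0.056,-1,0,0,0,0.056,-1,0,0,0,0]'
python3 - <<'E'
from h import *
c=camera_info("wrist");cv2.imwrite("pics/w6.png",snapshot("wrist")[:,:,::-1]);import pickle;pickle.dump(c,open("w6.pkl","wb"))
E
```

```text
clock: 12.98
ee_pos: [0.468, 0.0892, 0.2222]
tool_rot: [[-0.821, 0.571, 0.001], [0.571, 0.821, 0.0], [-0.001, 0.0, -1.0]]
ft_force: [-1.1, -0.2, 0.7]
opening: 0.0852
grasp_force: 0.0
clock: 13.6
ee_pos: [0.4678, 0.0893, 0.2221]
tool_rot: [[-0.996, -0.09, 0.001], [-0.09, 0.996, 0.0], [-0.001, -0.0, -1.0]]
ft_force: [-0.7, 1.3, -0.6]
opening: 0.0859
grasp_force: 0.0
```

View pics/w6.png

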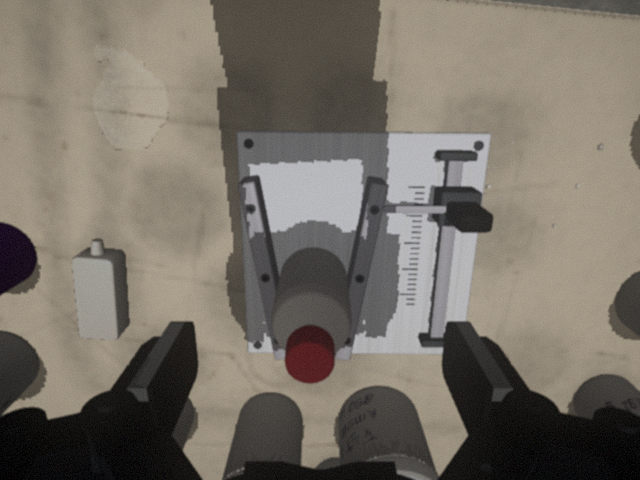

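From behind, the bottle (base near edge at about (312,248), body 274–350 at rail height) sits between the rails with practically no gap. I compute its position along the slot.

Run:
```python
from h import *
import pickle;c=pickle.load(open("w6.pkl","rb"))
cp=[(490,133),(237.5,133),(248.5,352.5),(467.5,352.5)]
w=[plane("wrist",p,.006,c)[:2] for p in cp]
R,t,r=rigid([(-.125,.145),(-.125,-.063),(.085,-.063),(.085,.145)],w)
print("gauge",t,np.degrees(np.arctan2(R[1,0],R[0,0])),r.round(4).tolist())
f=lambda p,z:(R.T@(plane("wrist",p,z,c)[:2]-t)).round(4)
print("base near",f((312,248),.006),"cap top c",f((310.5,357),.136))
print("rails near in",f((259,179),.036),f((369,178),.036),"tip",f((386,210),.04),"fin top",f((478,219),.077),"fin c",f((470,212),.064))
a=cv2.imread("pics/w6.png");o=cv2.resize(a[240:370,225:425],None,fx=4,fy=4,interpolation=cv2.INTER_CUBIC)
o=cv2.convertScaleAbs(o,alpha=2);cv2.imwrite("pics/c6.png",o)
```

```text
gauge [0.54168504 0.09076914] 5.276656214268855 [[0.0022, -0.0019], [0.0012, 0.0016], [-0.0019, -0.0014], [-0.0015, 0.0017]]
base near [-0.0242 -0.0021] cap top c [-0.0006 -0.001 ]
rails near in [-0.0919 -0.0417] [-0.0924  0.0428] tip [-0.068   0.0563] fin top [-0.0715  0.1145] fin c [-0.0729  0.1131]
```

View pics/c6.png

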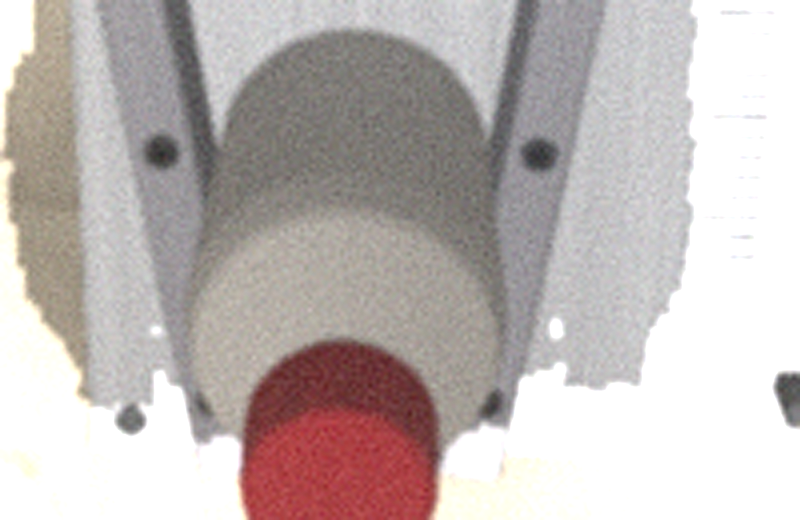

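The bottle touches both rails at rail-top height (crop (205,190) and (497,200)), so it is snug and centred. Next is the pointer: the fin is at about world (0.464,0.198). I turn back and go over it.

```bash
python3 -m inch '[-0.4,0,0.2,0,-0.056,-0.4,0,0.3,0,-0.056,-0.4,0,0.3,0,-0.056,-0.4,0,0.3,0,-0.056,-0.4,0,0,0,-0.056]';python3 -m inch '[-0.4,-0.04,0,0,-0.056,-0.4,0,0,0,-0.056,-0.4,0,0,0,-0.056,-0.4,0,0,0,-0.056,-0.4,0,0,0,0]'
python3 - <<'E'
from h import *
th=np.radians(4.6);R=np.array([[np.cos(th),-np.sin(th)],[np.sin(th),np.cos(th)]]);t=np.array([.5422,.0885])
for n,z in(("scene",.077),("side",.077)):
    a=snapshot(n)
a=cv2.imread("pics/s5.png").astype(int)
# fin in scene pixels from crop1: top centre (145,28)->; base centre
for p,z in(((145,29),.077),((210,160),.04)): print((R.T@(plane("scene",(p[0]/4+230,p[1]/4+185),z)[:2]-t)).round(4))
print(state()["ee_pos"],R@[-.069,.115]+t)
E
```

```text
clock: 14.28
ee_pos: [0.4674, 0.2009, 0.2213]
tool_rot: [[-0.699, 0.715, -0.0], [0.715, 0.699, 0.0], [0.0, 0.0, -1.0]]
ft_force: [0.2, -0.5, -0.4]
opening: 0.0597
grasp_force: 0.0
clock: 14.9
ee_pos: [0.4636, 0.1993, 0.2215]
tool_rot: [[-0.076, 0.997, 0.0], [0.997, 0.076, 0.0], [0.0, 0.0, -1.0]]
ft_force: [0.0, -0.1, -0.9]
opening: 0.0598
grasp_force: 0.0
[-0.0674  0.1193]
[-0.0665  0.0497]
[0.46348808 0.19929409 0.22128961] [0.46419938 0.19759585]
```

```bash
python3 -m inch '[-0.4,0.01,-0.01,-0.4,0,-0.4,0,0,-0.4,0,-0.4,0,0,-0.4,0,-0.4,0,0,-0.3,0,-0.4,0,0,-0.18,0]' 30;python3 -m inch '[0.3,0,0,0,0,0.6,0,0,0,0,1,0,0,0,0,1,0,0,0,0,1,0,0,0,0]'
```

```text
clock: 15.62
ee_pos: [0.464, 0.1981, 0.0517]
tool_rot: [[-0.08, 0.997, -0.001], [0.997, 0.08, -0.0], [-0.0, -0.001, -1.0]]
ft_force: [-0.4, -0.1, -0.2]
opening: 0.0599
grasp_force: 0.0
clock: 16.25
ee_pos: [0.4651, 0.1985, 0.0545]
tool_rot: [[-0.078, 0.997, 0.002], [0.997, 0.078, 0.001], [0.001, 0.002, -1.0]]
ft_force: [-0.8, -1.0, 7.4]
opening: 0.0134
grasp_force: 33.5
```

```bash
python3 -m inch '[1,0,0,0.01,0,1,0.1,0.008,0,0,1,0.15,0.012,0,0,1,0.15,0.012,0,0,1,0.1,0.008,0,0]';python3 -m inch '[1,0.1,0.008,0,0,1,0.05,0.004,0,0,1,0.04,0.003,0,0,1,0,0,0,0]'
```

```text
clock: 16.88
ee_pos: [0.5162, 0.2026, 0.0545]
tool_rot: [[-0.078, 0.997, 0.001], [0.997, 0.078, 0.001], [0.001, 0.001, -1.0]]
ft_force: [-2.1, 3.1, 7.6]
opening: 0.0131
grasp_force: 33.7
clock: 17.38
ee_pos: [0.5351, 0.2042, 0.0545]
tool_rot: [[-0.078, 0.997, 0.001], [0.997, 0.078, 0.001], [0.001, 0.001, -1.0]]
ft_force: [0.6, 3.9, 5.2]
opening: 0.0132
grasp_force: 33.4
```

```bash
python3 -m inch '[0.4,0,0,0,0,-0.1,0,0,0,0,-0.4,0,0,0,0,-0.4,0,0,0,0,-0.4,0,0,0.3,0]';python3 -m inch '[-0.4,0,0,0.5,0,-0.4,0,0,0.6,0,-0.4,0,0,0.6,0,-0.4,0,-0.3,0,0,-1,0,-0.3,0,0]';python3 -m inch '[-1,0,0,0,0,-1,0,0,0,0]'
python3 - <<'E'
from h import *
c=camera_info("wrist");cv2.imwrite("pics/w7.png",snapshot("wrist")[:,:,::-1]);import pickle;pickle.dump(c,open("w7.pkl","wb"))
cv2.imwrite("pics/s7.png",snapshot("scene")[:,:,::-1]);cv2.imwrite("pics/d7.png",snapshot("side")[:,:,::-1])
E
```

```text
clock: 18.0
ee_pos: [0.5323, 0.2034, 0.0823]
tool_rot: [[-0.078, 0.997, -0.004], [0.997, 0.078, -0.001], [-0.001, -0.004, -1.0]]
ft_force: [-0.0, 0.3, 1.1]
opening: 0.0598
grasp_force: 0.0
clock: 18.62
ee_pos: [0.5334, 0.1433, 0.2548]
tool_rot: [[-0.079, 0.997, 0.001], [0.997, 0.079, 0.0], [0.0, 0.001, -1.0]]
ft_force: [0.0, 0.2, -0.5]
opening: 0.0759
grasp_force: 0.0
clock: 18.88
ee_pos: [0.5334, 0.144, 0.2541]
tool_rot: [[-0.078, 0.997, 0.0], [0.997, 0.078, 0.0], [0.0, 0.0, -1.0]]
ft_force: [1.0, 0.6, 0.7]
opening: 0.0857
grasp_force: 0.0
```

View pics/w7.png

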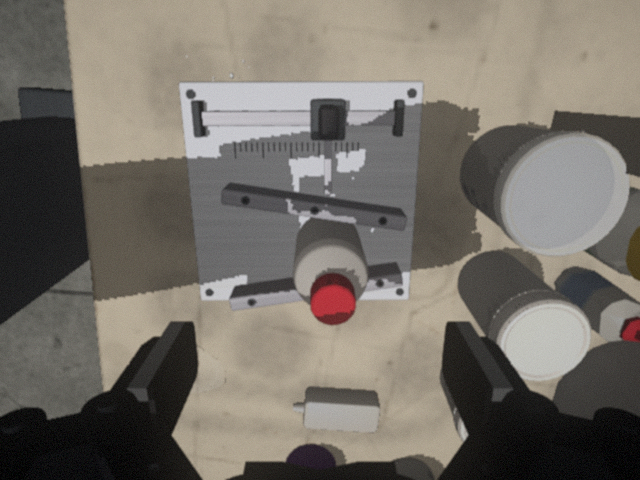

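The view shows the pointer arm at column about 328 ending over the left rail, and the bottle at columns 295–367 with its cap at (333,298). I compare them in the gauge frame.

Run:
```python
from h import *
import pickle;c=pickle.load(open("w7.pkl","rb"))
cp=[(180.5,83),(202,299.5),(408,299),(423.5,82)]
w=[plane("wrist",p,.006,c)[:2] for p in cp]
R,t,r=rigid([(-.125,.145),(-.125,-.063),(.085,-.063),(.085,.145)],w)
print("gauge",t,np.degrees(np.arctan2(R[1,0],R[0,0])),r.round(4).tolist())
f=lambda p,z:(R.T@(plane("wrist",p,z,c)[:2]-t)).round(4)
a=cv2.imread("pics/w7.png").astype(int)
m=(a[:,:,2]>1.8*a[:,:,1])&(a[:,:,2]>60);m[:,:300]=0;m[:,370:]=0;m[:260]=0;m[330:]=0;ys,xs=np.nonzero(m);r=(xs.max()-xs.min())/2
p=((xs.max()+xs.min())/2,ys.max()-r);print("cap",p,f(p,.136))
for row,z in((265,.09),):print("body",f((331,row),z))
print("tip",f((328,185),.04),f((327.5,150),.04),"fin top",f((328.5,122),.077), "bottle near base",f((331,222),.036))
o=cv2.resize(a[130:340,260:400].astype(np.uint8),None,fx=2.8,fy=2.8,interpolation=cv2.INTER_CUBIC)
s=cv2.resize(cv2.imread("pics/s7.png")[160:265,270:350],(400,525),interpolation=cv2.INTER_CUBIC)
k=np.zeros((588,792,3),np.uint8);k[:o.shape[0],:392]=o;k[:525,392:]=s;cv2.imwrite("pics/c7.png",k)
```

```text
gauge [0.54265209 0.08942802] 4.569087891846769 [[0.0018, -0.0015], [0.0013, 0.0015], [-0.0018, 0.0014], [-0.0014, -0.0015]]
cap (np.float64(332.5), np.float64(300.5)) [0.0036 0.0039]
body [0.0036 0.0105]
tip [0.002  0.0621] [0.0015 0.0911] fin top [0.0015 0.1158] bottle near base [0.0048 0.0286]
```

View pics/c7.png

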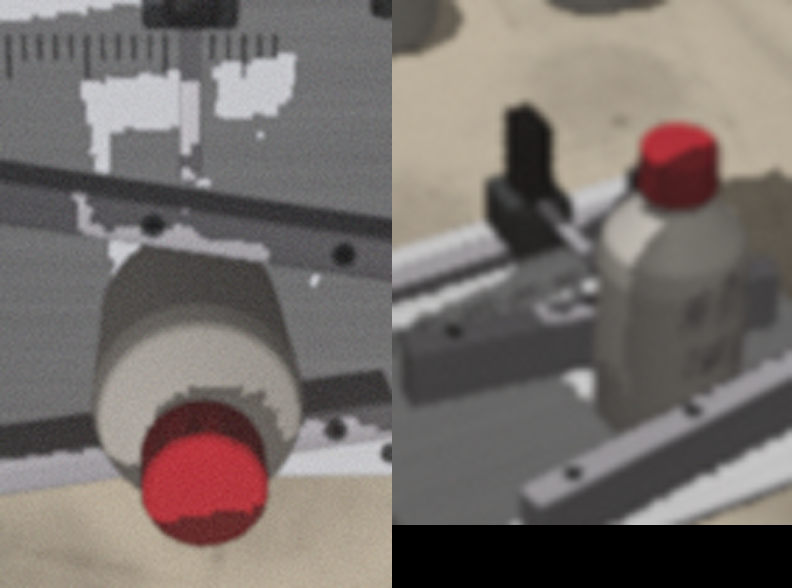

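Tip is at +1.7 mm and bottle centre at +3.6 mm in the same frame. I regrasp the fin and nudge it about 1.8 mm on.

```bash
python3 -m inch '[-0.4,0,0.3,0,0,-0.4,0.02,0.3,0,0,-0.4,0,0,0,0,-0.4,0,0,-0.5,0,-0.4,0,0,-0.5,0]';python3 -m inch '[-0.4,0,0,-0.5,0,-0.4,0,0,-0.3,0,-0.4,0,0,-0.17,0,-0.4,0,0,0,0]'
```

```text
clock: 19.65
ee_pos: [0.5354, 0.2037, 0.1531]
tool_rot: [[-0.079, 0.997, 0.001], [0.997, 0.079, 0.0], [0.0, 0.001, -1.0]]
ft_force: [0.7, 0.6, -0.2]
opening: 0.0596
grasp_force: 0.0
clock: 20.15
ee_pos: [0.5351, 0.2036, 0.0566]
tool_rot: [[-0.078, 0.997, -0.001], [0.997, 0.078, -0.0], [-0.0, -0.001, -1.0]]
ft_force: [-0.0, 0.9, 0.4]
opening: 0.06
grasp_force: 0.0
```

```bash
python3 -m inch '[0.3,0,0,0,0,0.6,0,0,0,0,1,0,0,0,0,1,0,0,0,0,1,0,0,0,0]';python3 -m inch '[1,0.01,0.001,0,0,1,0.007,0,0,0,1,0,0,0,0]'
```

```text
clock: 20.78
ee_pos: [0.5359, 0.204, 0.0582]
tool_rot: [[-0.078, 0.997, 0.001], [0.997, 0.078, 0.0], [0.0, 0.002, -1.0]]
ft_force: [-0.6, -0.5, 7.2]
opening: 0.0136
grasp_force: 32.8
clock: 21.15
ee_pos: [0.5376, 0.2041, 0.0582]
tool_rot: [[-0.078, 0.997, 0.001], [0.997, 0.078, 0.0], [0.0, 0.001, -1.0]]
ft_force: [-1.7, -0.4, 6.1]
opening: 0.0129
grasp_force: 32.9
```

```bash
python3 -m inch '[1,-0.01,0,0,0,1,0,0,0,0,0.4,0,0,0,0,-0.1,0,0,0,0,-0.4,0,0,0,0]';python3 -m inch '[-0.4,0,0,0.3,0,-0.4,0,0,0.5,0,-0.4,0,0,0.6,0,-0.4,0,0,0.6,0,-0.4,0,-0.3,0,0]';python3 -m inch '[-1,0,-0.3,0,0,-1,0,0,0,0,-1,0,0,0,0]'
python3 - <<'E'
from h import *
c=camera_info("wrist");im=snapshot("wrist")[:,:,::-1];cv2.imwrite("pics/w8.png",im)
a=im.astype(int);m=(a[:,:,2]>1.8*a[:,:,1])&(a[:,:,2]>60);m[:,:295]=0;m[:,370:]=0;m[:250]=0;m[335:]=0;ys,xs=np.nonzero(m);r=(xs.max()-xs.min())/2
p=((xs.max()+xs.min())/2,ys.max()-r)
th=np.radians(4.57);R=np.array([[np.cos(th),-np.sin(th)],[np.sin(th),np.cos(th)]]);t=np.array([.54265,.0894])
print("cap",p,(R.T@(plane("wrist",p,.136,c)[:2]-t)).round(4))
k=(a.sum(2)<75);k[:,:280]=0;k[:,375:]=0;k[:85]=0;k[150:]=0
n,l,st,ce=cv2.connectedComponentsWithStats(k.astype(np.uint8));print(st[1:].tolist())
i=1+np.argmax(st[1:,4]);q=ce[i];print("fin",q,(R.T@(plane("wrist",q,.06,c)[:2]-t)).round(4),state()["ee_pos"],state()["clock"])
# same on the previous picture
E
```

```text
clock: 21.78
ee_pos: [0.536, 0.2039, 0.057]
tool_rot: [[-0.078, 0.997, -0.0], [0.997, 0.078, -0.0], [-0.0, -0.0, -1.0]]
ft_force: [0.6, 0.3, 0.7]
opening: 0.0592
grasp_force: 0.0
clock: 22.4
ee_pos: [0.5371, 0.1749, 0.2624]
tool_rot: [[-0.08, 0.997, 0.007], [0.997, 0.08, 0.002], [0.002, 0.007, -1.0]]
ft_force: [1.4, -0.7, -1.3]
opening: 0.0596
grasp_force: 0.0
clock: 22.78
ee_pos: [0.5361, 0.1441, 0.257]
tool_rot: [[-0.078, 0.997, -0.0], [0.997, 0.078, 0.0], [0.0, -0.0, -1.0]]
ft_force: [0.2, 0.3, -0.1]
opening: 0.0857
grasp_force: 0.0
cap (np.float64(328.5), np.float64(299.5)) [0.0036 0.0031]
[]Traceback (most recent call last):
  File "<stdin>", line 9, in <module>
    return _wrapfunc(a, 'argmax', axis=axis, out=out, **kwds)
    return bound(*args, **kwds)
ValueError: attempt to get argmax of an empty sequence
```

Run:
```python
from h import *
import pickle
th=np.radians(4.57);R=np.array([[np.cos(th),-np.sin(th)],[np.sin(th),np.cos(th)]]);t=np.array([.54265,.0894])
for f,c in(("w7",pickle.load(open("w7.pkl","rb"))),("w8",camera_info("wrist"))):
    a=cv2.imread(f"pics/{f}.png").astype(int)
    k=(a.sum(2)<130);k[:,:295]=0;k[:,375:]=0;k[:90]=0;k[145:]=0
    n,l,st,ce=cv2.connectedComponentsWithStats(k.astype(np.uint8));i=1+np.argmax(st[1:,4]);q=ce[i];print(f,st[i],q,(R.T@(plane("wrist",q,.05,c)[:2]-t)).round(4))
```

```text
w7 [318 125  21  15 110] [329.56363636 134.34545455] [0.0029 0.1046]
w8 [318 121  20  18 104] [328.74038462 133.31730769] [0.0049 0.1052]
```

The pointer moved +2 mm, so the tip (about +3.7 mm) is level with the bottle centre (+3.6 mm). The bottle has not moved and the arm is clear.

```bash
python3 -c "
from rig import *
print(finish_job())"
```

```text
the job is handed in; nothing more can be done
None
```

The 60 mm bottle (red cap, right of the gauge) stands upright and snug between both rails, released, with the pointer tip within about 1 mm of its middle by the wrist camera; the job was handed in at about 23 s, and no other bottle or jar was moved.

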